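# Sort the loose fasteners and bush into the drawer boxes

## Robot

A 6-joint arm with a two-finger parallel gripper is mounted at the origin on the work surface. World frame = base frame: x ahead of the robot, y to its left, z up, the work surface at z = 0. Lengths are in m, angles in degrees, forces in N, time in s.
With the tool pointing down it reaches from about 0.4 to 0.825 m from the base axis. Payload 7 kg.
Tool frame: the origin (TCP) lies on the centre line of the jaws, within the pads' length; the fingertips stand 11 mm ahead of it and the grasp point (between the pads) lies 8 mm behind it; z points along the fingers, y is the line along which they close (so a half turn about z gives the same grasp; the last joint's range is limited). The gripper opens to 88 mm and grips with 3 to 60 N. Pads are 19 mm wide; open, the fingers measure 130 mm over their backs; the gripper's body (78 mm by 193 mm) begins 47 mm behind the grasp point.
Start: joints at [81.881, 20.546, 0.682, 0, -70.136, -16.507], TCP at [0.281, 0.614, 0.238] pointing down, gripper open.
Joint ranges: [-176.03, 176.03], [-82.01, 121.73], [-58.28, 71.71], [-173.87, 95.51], [-174.79, -0.11], [-173.66, 173.66]. Speed limits (degrees/s): [136.94, 136.94, 172.46, 180, 180, 180].

## Interface

Orientations are given as [roll, pitch, yaw] about the fixed x, y, z axes, in that order (R = Rz(yaw) Ry(pitch) Rx(roll)).
In Python, from plant import r, capture, camera_model, job gives the robot as it stands.
- The arm moves only by the tool drive_tool, never from a script. Its argument "increments" is a list that holds one entry, the list of rows, each a list of 5 numbers: the gripper's target within -1 to 1 (fully open at 1, half-way at 0, shut at -1), then the shift along the tool's x, y, z scaled (see below), then the turn about the tool's z scaled (see below). In form: [[[gripper, tx, ty, tz, roll], ...]]. A call has 1 to 5 rows; each row is the pose to reach, as a shift and turn from the pose commanded when the call began, along the tool's axes at that moment, turning the shorter way round; what a row does not reach only later rows make up. The controller multiplies each number of a shift by 120 mm and each number of a turn by 360 degrees. A row lasts 1/8 s, in which the tool goes at most 62.5 mm and 10.7 degrees, less where a joint would pass 70% of its speed; a pose out of reach is approached as far as the arm can. A call with a number of a shift or a turn outside -1 to 1 is refused whole. A call with a gripper value outside its range is refused whole. The fingers move at their own pace and stop on an object; "squeeze" is the grip in N (left out, the last holds). Time passes only in rows, so rows that repeat a pose let the fingers close. It gives the time, the measured TCP pose, the force, the opening and the grip force at its end, in the units of the state.
- r.get_state(): the state, without advancing time (a new reading comes with each control period).
- capture(name): name is "scene" or "top" or "wrist"; returns the picture (420x560x3 uint8, red, green, blue); there is no depth.
- camera_model(name): a dict with "camera_matrix" (3x3 intrinsics, pixels), "k1" (the pictures are not rectified: a ray, as slopes to the right and down, at radius r is drawn at 1 + k1 r^2 times it, then the intrinsics apply), "rvec" (rotation vector, rad) and "tvec" (3), from world to camera coordinates, as OpenCV has them. Camera axes: x right, y down, z forward; pixel columns grow to the right and rows downward; lengths in m; the calibration is good to about 2 mm. A picture is of the moment at which its call begins: read the wrist's pose just before it. camera_model takes no time and is no camera call; for the wrist camera it gives the pose at the moment of the call.
- job.close_job(): hands the job in; it is judged then, once.
The state is a dict: "time_s": time; "joints": joint angles; "qd": joint speeds; "joint_torque": joint torques, N m; "tcp_pos": TCP position; "eef_rot": TCP orientation; "contact_force": force on the tool from outside, world axes, zero at the start; "moment": the same for the moment, N m; "gripper_width": finger opening in m; "gripper_force": force on a finger pad.
Only numpy, scipy, OpenCV 4.12 (cv2) and the standard library are available. Lean on these libraries where they do the work, as an engineer would, in place of code of your own. Each camera call takes 0.05 s, during which the arm holds its last target. There are 200 camera calls.

## Task

Clear up the loose hardware on the bench: put both hex nuts in the box that already holds nuts, both hex bolts in the box that holds bolts, and the bronze bush in the box that holds bushes. Every piece must lie on the floor of its box, not on top of another piece and with nothing sticking up above the rim, so that the boxes slide back into their drawer. Leave the try square and the oil can where they are, and do not knock the can over.

Things in the scene. Friction and masses are not known exactly. Their poses are not given: they have to be found in the camera images.
- nut_bright: bright zinc-plated steel hex nut, 36 mm across flats, 22 mm high, 24 mm hole, lying flat. Origin at its centre, 11 mm above what it lies on; z up along the hole; two flats face +x and -x, the others every 60 degrees
- nut_black: black steel hex nut, same size: 36 mm across flats, 22 mm high, 24 mm hole, lying flat. Origin at its centre, 11 mm above what it lies on; z up along the hole; two flats face +x and -x, the others every 60 degrees
- bolt_bright: bright zinc-plated steel hex bolt, 20 mm shank 50 mm long with a hex head 30 mm across flats and 13 mm high, 63 mm over all, lying on its side. Origin on the bolt's axis, on the smooth shank 28 mm from the head's outer end (15 mm past the inner face of the head) and near the centre of mass, 13.4 mm above what it lies on; x points level from head to threaded end, z up (the shank dips 6 degrees towards its end, as a bolt lies on its head)
- bolt_black: black steel hex bolt, same size: 20 mm shank 50 mm long with a hex head 30 mm across flats and 13 mm high, 63 mm over all, lying on its side. Origin on the bolt's axis, on the smooth shank 28 mm from the head's outer end (15 mm past the inner face of the head) and near the centre of mass, 13.4 mm above what it lies on; x points level from head to threaded end, z up (the shank dips 6 degrees towards its end, as a bolt lies on its head)
- bush: golden bronze flanged bush, a short tube 32 mm in outside diameter with a 24 mm bore, 30 mm high, standing on its flange of 42 mm diameter and 4 mm thickness. Origin at mid-height on its axis, 15 mm above what it stands on; z up along the axis
- box_nuts: red plastic drawer box with three hex nuts lying in a row as stock; fixed; 150 x 150 mm outside, 45 mm high, walls and floor 3 mm thick, open on top. Origin at the centre of its underside, z up; x points to the side where the stock lies: the stock fills x above +25 mm and stands no higher than the rim, the rest of the floor is empty. A white blank label is on the -x wall
- box_bolts: blue plastic drawer box with two hex bolts lying end to end as stock; fixed; 150 x 150 mm outside, 45 mm high, walls and floor 3 mm thick, open on top. Origin at the centre of its underside, z up; x points to the side where the stock lies: the stock fills x above +25 mm and stands no higher than the rim, the rest of the floor is empty. A white blank label is on the -x wall
- box_bushes: green plastic drawer box with three bronze bushes standing in a row as stock; fixed; 150 x 150 mm outside, 45 mm high, walls and floor 3 mm thick, open on top. Origin at the centre of its underside, z up; x points to the side where the stock lies: the stock fills x above +25 mm and stands no higher than the rim, the rest of the floor is empty. A white blank label is on the -x wall
- try_square: small steel try square lying flat beyond the loose pieces, not to be moved: stock 70 x 16 x 12 mm along x, blade 20 mm wide and 3 mm thick running 108 mm along +y from 25 mm on the -x side. Origin under the middle of the stock, z up
- oil_can: red round oil can standing upright, not to be moved: 68 mm in diameter, body 88 mm high, thin spout rising along +x to 138 mm height and 88 mm out, thumb lever on the -x side. Origin at the centre of its underside, z up

How it is judged:
By the outcome, as a careful person would: the job done as asked, in the order asked, and still so for the second after the job is handed in, with the robot touching nothing.
It also fails if it takes over 128 s, if anything falls off the work surface, if the arm or the gripper's body presses on something with over 40 N, if the wrist force passes 120 N, or if a joint passes its speed limit or range.

## Working session

There is one attempt and no reset: what is moved stays moved. The work goes in short steps, Python scripts to look and compute and a tool call to move; the robot and the scene stay as the last step left them, time stands still between calls to the robot, and variables do not carry over. Pictures are saved under pics/ and viewed, at most 14 in all, crops included, and the job is handed in when it is done.

Besides the shell and the picture viewer there is one more tool, called after "Call:" as name(argument=value, ...), one argument or row to a line, values as JSON. drive_tool: Moves the arm, as the interface text tells. Its arguments: {"type":"object","properties":{"increments":{"type":"array"},"squeeze":{"type":"number"}},"required":["increments"]}

```bash
mkdir -p pics; ls
python3 - <<'E'
from plant import r,capture,camera_model
import cv2
for n in("scene","top"):
    im=capture(n); cv2.imwrite(f"pics/{n}0.png",im[:,:,::-1]); print(n,camera_model(n))
print(r.get_state())
E
```

```text
pics
scene {'camera_matrix': array([[434.18019556,   0.        , 275.26650611],
       [  0.        , 434.18019556, 206.3618048 ],
       [  0.        ,   0.        ,   1.        ]]), 'k1': -0.1045661801724265, 'rvec': array([ 0.78008327,  2.47067982, -1.25194322]), 'tvec': array([ 0.52202505, -0.15665701,  1.26851819])}
top {'camera_matrix': array([[479.36306281,   0.        , 279.84051522],
       [  0.        , 479.36306281, 215.24161156],
       [  0.        ,   0.        ,   1.        ]]), 'k1': -0.05813310721399787, 'rvec': array([ 2.14290451, -2.14262215,  0.12956627]), 'tvec': array([0.0066309 , 0.60919707, 1.1193019 ])}
{'time_s': 0.1, 'joints': array([ 8.18816561e+01,  2.05869530e+01,  6.41689345e-01, -1.79244929e-02,
       -7.01372744e+01, -1.65050155e+01]), 'qd': array([ 0.19039714, -0.08119761,  0.10598989,  0.00081514,  0.02912141,
       -0.13130795]), 'joint_torque': array([-1.36247138e-03, -5.84164488e+01,  2.93751079e+01,  7.01552555e+00,
        1.02153546e-02, -5.36985181e-05]), 'tcp_pos': array([0.28110852, 0.61323113, 0.23674031]), 'eef_rot': array([ 1.79916075e+02, -7.29415962e-03, -2.46294564e+01]), 'contact_force': array([ 0.13464002,  0.26608285, -0.50421875]), 'moment': array([-0.03226348,  0.00917093,  0.02105743]), 'gripper_force': 0.0, 'gripper_width': 0.08765824263487729}
```

View pics/top0.png

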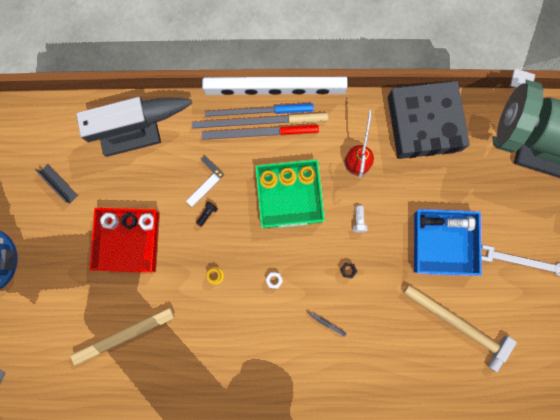

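View pics/scene0.png

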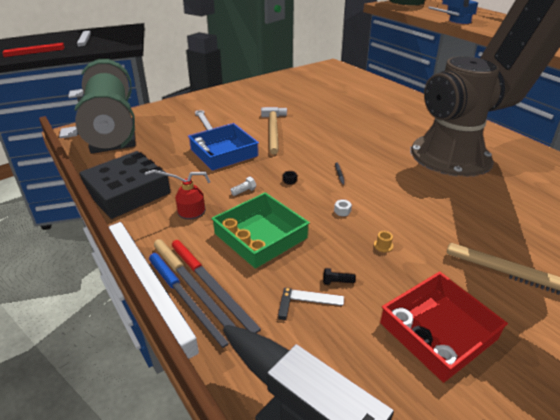

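The top view shows the loose pieces:
- black bolt (206,213)
- bright bolt (360,218)
- bush (215,276)
- bright nut (274,281)
- black nut (348,270)

The boxes are red (125,240), green (290,194) and blue (448,243). I'll zoom in on both views to measure them.

```bash
cat > h.py <<'E'
import numpy as np, cv2
from plant import r,capture,camera_model
def parts(m):
    R,_=cv2.Rodrigues(m["rvec"]); return R,np.array(m["tvec"]).reshape(3)
D=lambda m: np.array([m["k1"],0,0,0,0.])
def ray(m,p):
    R,t=parts(m); u=cv2.undistortPoints(np.array(p,float).reshape(-1,1,2),m["camera_matrix"],D(m)).reshape(-1,2)
    d=np.c_[u,np.ones(len(u))]@R; return -R.T@t, d/np.linalg.norm(d,axis=1)[:,None]
def plane(m,p,z):
    c,d=ray(m,p); return c+d*((z-c[2])/d[:,2])[:,None]
def proj(m,X):
    return cv2.projectPoints(np.array(X,float).reshape(-1,1,3),np.array(m["rvec"]),np.array(m["tvec"]),m["camera_matrix"],D(m))[0].reshape(-1,2)
def tri(views): # [(model,px)]
    A=np.zeros((3,3));b=np.zeros(3)
    for m,p in views:
        c,d=ray(m,[p]);P=np.eye(3)-np.outer(d[0],d[0]);A+=P;b+=P@c
    X=np.linalg.solve(A,b)
    return X,[np.round(proj(m,X)[0]-p,1) for m,p in views]
E
python3 - <<'E'
import cv2
t=cv2.imread("pics/top0.png");s=cv2.imread("pics/scene0.png")
cv2.imwrite("pics/tc.png",cv2.resize(t[190:300,190:380],None,fx=4,fy=4,interpolation=cv2.INTER_CUBIC))
cv2.imwrite("pics/sc.png",cv2.resize(s[160:295,220:410],None,fx=4,fy=4,interpolation=cv2.INTER_CUBIC))
E
```

```text
(no output)
```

View pics/tc.png

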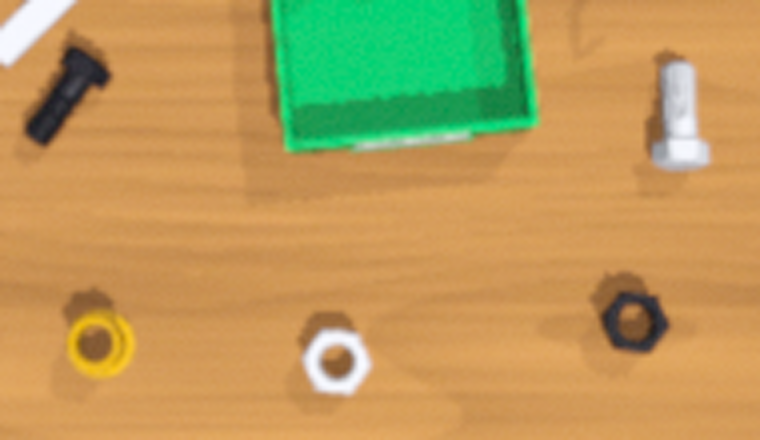

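View pics/sc.png

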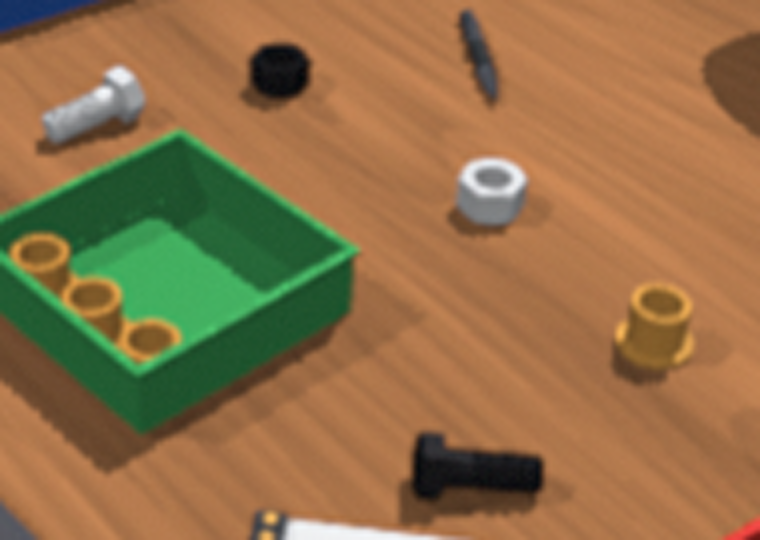

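Run:
```python
from h import *
T=camera_model("top");S=camera_model("scene")
t=lambda x,y:((x+.5)/4-.5+190,(y+.5)/4-.5+190)
s=lambda x,y:((x+.5)/4-.5+220,(y+.5)/4-.5+160)
for n,a,b in [("nutW top",(337,360),(492,177)),("nutB top",(635,321),(280,62)),("bush top",(97,344),(661,303)),
 ("boltB tip",(38,133),(538,473)),("boltB head",(92,64),(428,465)),("boltW tip",(678,68),(52,130)),("boltW head",(681,160),(128,92)),
 ("green br",(537,125),(180,133)),("green bl",(288,150),(355,250))]:
    X,e=tri([(T,t(*a)),(S,s(*b))]); print(n,X.round(4),e, plane(T,[t(*a)],.0)[0].round(4))
im=cv2.imread("pics/top0.png");hsv=cv2.cvtColor(im,cv2.COLOR_BGR2HSV)
for n,(lo,hi),(x0,x1,y0,y1) in [("red",(0,6),(80,170,195,285)),("green",(50,80),(245,335,150,240)),("blue",(100,120),(405,490,200,285))]:
    m=cv2.inRange(hsv,(lo,120,50),(hi,255,255)); 
    if n=="red": m|=cv2.inRange(hsv,(172,120,50),(180,255,255))
    k=np.zeros_like(m);k[y0:y1,x0:x1]=m[y0:y1,x0:x1]
    k=cv2.morphologyEx(k,cv2.MORPH_OPEN,np.ones((2,2)))
    c=cv2.findNonZero(k).reshape(-1,2).astype(float)
    P=plane(T,c,.045)[:,:2].astype(np.float32)
    rc=cv2.minAreaRect(P);print(n,rc); print(cv2.boxPoints(rc).round(3).tolist())
print("wrist",camera_model("wrist")); print("camtop",ray(T,[[280,210]])[0])
```

```text
nutW top [0.4545 0.0214 0.0198] [array([-0.,  0.]), array([-0., -0.])] [0.4546 0.0219 0.    ]
nutB top [ 0.4782 -0.1601  0.0161] [array([-0.,  0.]), array([-0., -0.])] [ 0.4785 -0.1621  0.    ]
bush top [0.4636 0.1669 0.0259] [array([-0.1,  0.1]), array([-0.1, -0. ])] [0.4641 0.1707 0.    ]
boltB tip [0.5936 0.2098 0.0095] [array([-0.4,  0.4]), array([-0.7, -0.1])] [0.5958 0.2105 0.    ]
boltB head [0.6366 0.1762 0.0129] [array([-0.4,  0.4]), array([-0.7, -0.1])] [0.6397 0.1773 0.    ]
boltW tip [ 0.6353 -0.1907  0.0072] [array([-0.1,  0.1]), array([-0.1, -0. ])] [ 0.6366 -0.1919  0.    ]
boltW head [ 0.5773 -0.1907  0.0138] [array([ 0.1, -0.1]), array([0.1, 0. ])] [ 0.5785 -0.1926  0.    ]
green br [ 0.5961 -0.1003  0.0398] [array([ 0.2, -0.2]), array([0.3, 0. ])] [ 0.6006 -0.1029  0.    ]
green bl [0.5811 0.0501 0.0409] [array([ 0.3, -0.3]), array([0.5, 0.1])] [0.585 0.053 0.   ]
red ((0.547272801399231, 0.3825327455997467), (0.1631728708744049, 0.1549505889415741), 87.88138580322266)
[[0.46700000762939453, 0.30399999022483826], [0.621999979019165, 0.2980000078678131], [0.628000020
[... 310 characters left out ...]
492], [0.7310000061988831, 0.06499999761581421]]
blue ((0.5417917370796204, -0.3976798355579376), (0.15953661501407623, 0.15472222864627838), 86.95594024658203)
[[0.46000000834465027, -0.4729999899864197], [0.6150000095367432, -0.48100000619888306], [0.6230000257492065, -0.32199999690055847], [0.4690000116825104, -0.3140000104904175]]
wrist {'camera_matrix': array([[377.53286564,   0.        , 276.77573618],
       [  0.        , 377.53286564, 209.63709325],
       [  0.        ,   0.        ,   1.        ]]), 'k1': -0.08236707017399479, 'rvec': array([-1.59109806,  2.4809296 ,  0.38867808]), 'tvec': array([ 0.67456416, -0.03936731,  0.39149471])}
camtop [ 0.45048722 -0.01225099  1.19202054]
```

The heights agree with the text: nut tops about 20 mm, bush top about 26–30 mm, rims about 40–45 mm, within the view noise. I'm going to the bright nut first. The hex orientation suits a yaw of about -25 to -30°.

Call:
drive_tool(
  increments=[
    [[1,0.84,0.97,0,0],[1,0.84,0.97,0,0],[1,0.84,0.97,0,0]],
  ],
)

```text
time_s: 0.48
tcp_pos: [0.3247, 0.4628, 0.2375]
eef_rot: [180.0, 0.0, -24.7]
contact_force: [0.7, 0.6, 0.4]
gripper_width: 0.088
gripper_force: 0.0
```

Call:
drive_tool(
  increments=[
    [[1,0.84,0.97,0,0],[1,0.84,0.97,0,0],[1,0.84,0.97,0,0]],
  ],
)

```text
time_s: 0.85
tcp_pos: [0.3676, 0.315, 0.2376]
eef_rot: [180.0, 0.0, -24.7]
contact_force: [0.3, 1.0, 0.2]
gripper_width: 0.0874
gripper_force: 0.0
```

Call:
drive_tool(
  increments=[
    [[1,0.84,0.97,0,0],[1,0.84,0.97,0,0],[1,0.84,0.97,0,0]],
  ],
)

```text
time_s: 1.23
tcp_pos: [0.4105, 0.1675, 0.2375]
eef_rot: [180.0, 0.0, -24.7]
contact_force: [-0.3, 0.4, -0.2]
gripper_width: 0.0874
gripper_force: 0.0
```

Call:
drive_tool(
  increments=[
    [[1,0.84,0.97,0.5,0],[1,0.84,0.97,0.5,0],[1,0.84,0.97,0.5,0],[1,0.84,0.97,0.5,0]],
  ],
)

```text
time_s: 1.72
tcp_pos: [0.453, 0.0199, 0.176]
eef_rot: [179.9, 0.1, -24.9]
contact_force: [0.0, 0.9, 0.6]
gripper_width: 0.0876
gripper_force: 0.0
```

Run:
```python
from h import *
T=camera_model("top")
print("can",plane(T,[[360,160]],.08),"square blade",plane(T,[[191,206],[209,190],[188,205],[222,172]],.005))
m=camera_model("wrist");st=r.get_state();im=capture("wrist");cv2.imwrite("pics/w1.png",im[:,:,::-1])
print(st["time_s"],st["tcp_pos"],st["eef_rot"]); print(ray(m,[[280,210]]), proj(m,[.4545,.0214,.022]))
import json;json.dump({k:np.array(v).tolist() for k,v in m.items()},open("pics/w1.json","w"))
```

```text
can [[ 0.73641663 -0.18448391  0.08      ]] square blade [[0.63801505 0.23121642 0.005     ]
 [0.67888549 0.18652278 0.005     ]
 [0.64058018 0.23890393 0.005     ]
 [0.72531041 0.15439693 0.005     ]]
1.725 [0.45296003 0.01985421 0.17604578] [ 1.79856218e+02  1.30471221e-01 -2.48512474e+01]
(array([ 0.52859362, -0.01454059,  0.32301967]), array([[-0.28552616,  0.12057204, -0.95075612]])) [[274.20195095 191.88827975]]
```

View pics/w1.png

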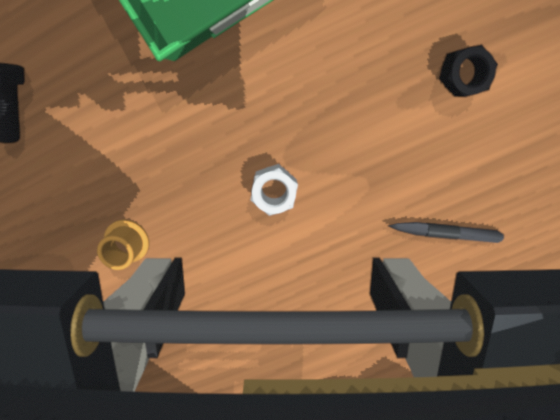

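The wrist view shows the bright nut at (275,190), where (274,192) was predicted, with its flats already along the jaws. The black nut is at (469,70) and the bush rim at about (116,251). I'll cross-check these with the other views.

Run:
```python
from h import *
import json
W={k:np.array(v) for k,v in json.load(open("pics/w1.json")).items()};W["k1"]=float(W["k1"])
T=camera_model("top");S=camera_model("scene")
t=lambda x,y:((x+.5)/4-.5+190,(y+.5)/4-.5+190)
s=lambda x,y:((x+.5)/4-.5+220,(y+.5)/4-.5+160)
for n,w,a,b,z in [("nutW",(275,189.5),(337,360),(492,177),.022),("nutB",(470,70),(635,321),(280,62),.022),("bush",(116,252),(97,344),(661,303),.03)]:
    X,e=tri([(W,w),(T,t(*a)),(S,s(*b))]);print(n,X.round(4),e,plane(W,[w],z)[0].round(4),plane(T,[t(*a)],z)[0].round(4))
```

```text
nutW [0.4547 0.0209 0.0193] [array([-0.4,  1.1]), array([ 0.2, -0.1]), array([-0.2,  0.1])] [0.4561 0.0199 0.022 ] [0.4545 0.0213 0.022 ]
nutB [ 0.4784 -0.1601  0.0162] [array([0.1, 0.5]), array([-0. , -0.1]), array([-0.1,  0. ])] [ 0.4797 -0.1574  0.022 ] [ 0.478  -0.1594  0.022 ]
bush [0.4643 0.1675 0.0269] [array([1.1, 0.1]), array([-0.4, -0.2]), array([-0.1, -0.1])] [0.4655 0.1665 0.03  ] [0.4637 0.1661 0.03  ]
```

Call:
drive_tool(
  increments=[
    [[1,0.015,-0.012,0.8,0],[1,0.015,-0.012,0.8,0],[1,0.015,-0.012,0.8,0]],
  ],
)

```text
time_s: 2.15
tcp_pos: [0.4546, 0.023, 0.0801]
eef_rot: [179.8, 0.2, -24.6]
contact_force: [0.0, 0.1, 1.2]
gripper_width: 0.0879
gripper_force: 0.0
```

Call:
drive_tool(
  increments=[
    [[1,0,0,0.3,0],[1,0,0,0.55,0],[1,0,0,0.55,0],[1,0,0,0.55,0]],
  ],
)

```text
time_s: 2.65
tcp_pos: [0.4573, 0.0238, 0.0174]
eef_rot: [-179.9, -0.1, -24.6]
contact_force: [-0.1, -0.3, 0.5]
gripper_width: 0.0875
gripper_force: 0.0
```

Call:
drive_tool(
  increments=[
    [[-1,0,0,0,0],[-1,0,0,0,0],[-1,0,0,0,0],[-1,0,0,0,0],[-1,0,0,0,0]],
  ],
  squeeze=30,
)

```text
time_s: 3.28
tcp_pos: [0.456, 0.0228, 0.0155]
eef_rot: [180.0, 0.0, -24.6]
contact_force: [0.0, -0.1, -0.1]
gripper_width: 0.043
gripper_force: 0.0
```

Call:
drive_tool(
  increments=[
    [[-1,0,0,0,0],[-1,0,0,0,0],[-1,0,0,0,0]],
  ],
)

```text
time_s: 3.65
tcp_pos: [0.4559, 0.0228, 0.0155]
eef_rot: [180.0, 0.0, -24.6]
contact_force: [-0.8, -1.5, 1.2]
gripper_width: 0.0376
gripper_force: 30.0
```

Call:
drive_tool(
  increments=[
    [[-1,0,0,-0.2,0],[-1,0,0,-0.5,0],[-1,0,0,-0.8,0],[-1,0,0,-0.8,0]],
  ],
)

```text
time_s: 4.15
tcp_pos: [0.4578, 0.0237, 0.1141]
eef_rot: [-179.8, -0.2, -24.6]
contact_force: [0.6, -0.5, -1.9]
gripper_width: 0.0379
gripper_force: 30.0
```

Call:
drive_tool(
  increments=[
    [[-1,-0.24,-0.775,0,0],[-1,-0.24,-0.775,0,0]],
  ],
)

```text
time_s: 4.4
tcp_pos: [0.4687, 0.121, 0.111]
eef_rot: [-180.0, 0.0, -24.6]
contact_force: [0.1, -0.1, -1.0]
gripper_width: 0.0376
gripper_force: 30.0
```

Call:
drive_tool(
  increments=[
    [[-1,-0.24,-0.775,0,0],[-1,-0.24,-0.775,0,0]],
  ],
)

```text
time_s: 4.65
tcp_pos: [0.4811, 0.2183, 0.1105]
eef_rot: [180.0, 0.0, -24.6]
contact_force: [1.0, -0.2, -1.0]
gripper_width: 0.038
gripper_force: 30.0
```

Call:
drive_tool(
  increments=[
    [[-1,-0.24,-0.775,0,0],[-1,-0.24,-0.775,0,0]],
  ],
)

```text
time_s: 4.9
tcp_pos: [0.4935, 0.3149, 0.1102]
eef_rot: [179.9, 0.0, -24.6]
contact_force: [-0.2, -0.4, -1.0]
gripper_width: 0.0376
gripper_force: 30.0
```

Call:
drive_tool(
  increments=[
    [[-1,-0.24,-0.775,0,-0.063],[-1,-0.24,-0.775,0,-0.063],[-1,-0.24,-0.775,0,-0.063],[-1,-0.24,-0.775,0,-0.063]],
  ],
)

```text
time_s: 5.4
tcp_pos: [0.5056, 0.4082, 0.11]
eef_rot: [179.9, 0.1, -2.0]
contact_force: [-0.8, 0.1, -1.0]
gripper_width: 0.0379
gripper_force: 30.0
```

Run:
```python
from h import *
m=camera_model("wrist");st=r.get_state();im=capture("wrist");cv2.imwrite("pics/w2.png",im[:,:,::-1])
print(st["time_s"],st["tcp_pos"],st["eef_rot"])
R=cv2.Rodrigues(np.array([0,0,np.radians(-2)]))[0];c=np.array([.5475,.388,0])
L=np.array([[-.075,-.075,.045],[.075,-.075,.045],[.075,.075,.045],[-.075,.075,.045]])@R.T+c
p=proj(m,L);print(p.round(0))
im=im[:,:,::-1].copy();cv2.polylines(im,[p.astype(int)],True,(255,255,0),1);cv2.imwrite("pics/w2.png",im)
```

```text
5.4 [0.50555671 0.40821761 0.11001952] [ 1.79889008e+02  9.65798542e-02 -2.02909332e+00]
[[424. 279.]
 [455.  24.]
 [170.  21.]
 [189. 280.]]
```

View pics/w2.png

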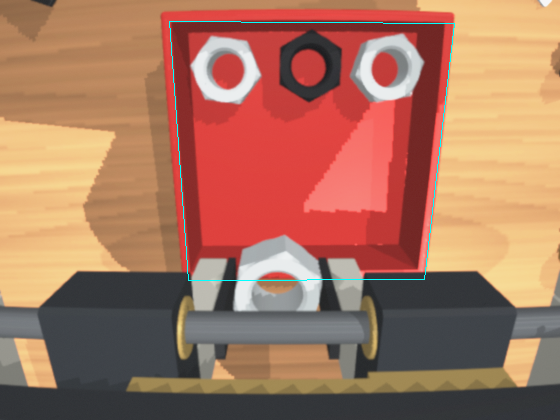

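The wrist view shows the red box about 4 mm further in x and 2 mm in y than my estimate. The stock nuts are in the top row at (225,70), (310,65) and (388,68), and the held nut is at (278,290). I'll correct for that, then lower and release.

Call:
drive_tool(
  increments=[
    [[-1,0.03,-0.02,0.3,0],[-1,0.03,-0.02,0.6,0],[-1,0.03,-0.02,0.75,0],[-1,0.03,-0.02,0.755,0],[-1,0.03,-0.02,0.76,0]],
  ],
)

```text
time_s: 6.08
tcp_pos: [0.5106, 0.4117, 0.0216]
eef_rot: [-179.9, -0.1, -2.0]
contact_force: [0.1, -0.4, -1.1]
gripper_width: 0.0375
gripper_force: 30.0
```

Call:
drive_tool(
  increments=[
    [[0.08,0,0,0,0],[0.08,0,0,0,0],[0.08,0,0,0,0]],
  ],
)

```text
time_s: 6.45
tcp_pos: [0.5101, 0.4116, 0.0209]
eef_rot: [-180.0, -0.0, -1.9]
contact_force: [-0.7, -0.4, -0.1]
gripper_width: 0.0468
gripper_force: 0.0
```

Call:
drive_tool(
  increments=[
    [[0.08,0,0,-0.2,0],[0.08,0,0,-0.6,0],[0.08,0,0,-1,0],[1,0,0,-1,0]],
  ],
)

```text
time_s: 6.95
tcp_pos: [0.5118, 0.4134, 0.1455]
eef_rot: [-179.6, -0.3, -1.9]
contact_force: [-0.1, 0.9, -0.8]
gripper_width: 0.0527
gripper_force: 0.0
```

Call:
drive_tool(
  increments=[
    [[1,-0.018,0.95,0,0],[1,-0.018,0.95,0,0]],
  ],
)

```text
time_s: 7.2
tcp_pos: [0.5031, 0.2958, 0.1397]
eef_rot: [180.0, 0.0, -1.9]
contact_force: [0.3, -0.0, 0.8]
gripper_width: 0.0717
gripper_force: 0.0
```

Call:
drive_tool(
  increments=[
    [[1,-0.018,0.95,0,0],[1,-0.018,0.95,0,0]],
  ],
)

```text
time_s: 7.45
tcp_pos: [0.4971, 0.1814, 0.14]
eef_rot: [180.0, 0.0, -2.0]
contact_force: [0.4, -0.1, 0.7]
gripper_width: 0.0868
gripper_force: 0.0
```

Call:
drive_tool(
  increments=[
    [[1,-0.018,0.95,0,0],[1,-0.018,0.95,0,0]],
  ],
)

```text
time_s: 7.7
tcp_pos: [0.4911, 0.0677, 0.1402]
eef_rot: [180.0, 0.0, -2.0]
contact_force: [0.7, -0.2, -0.3]
gripper_width: 0.0876
gripper_force: 0.0
```

Call:
drive_tool(
  increments=[
    [[1,-0.018,0.95,0,0],[1,-0.018,0.95,0,0]],
  ],
)

```text
time_s: 7.95
tcp_pos: [0.4851, -0.0461, 0.1402]
eef_rot: [-180.0, 0.0, -2.0]
contact_force: [1.0, 0.6, -0.1]
gripper_width: 0.088
gripper_force: 0.0
```

Call:
drive_tool(
  increments=[
    [[1,-0.018,0.95,0,-0.055],[1,-0.018,0.95,0,-0.055],[1,-0.018,0.95,0,-0.055],[1,-0.018,0.95,0,-0.055]],
  ],
)

```text
time_s: 8.45
tcp_pos: [0.4793, -0.1587, 0.1399]
eef_rot: [-180.0, 0.0, 17.7]
contact_force: [0.4, -0.3, 0.4]
gripper_width: 0.0878
gripper_force: 0.0
```

Run:
```python
from h import *
m=camera_model("wrist");st=r.get_state();im=capture("wrist");cv2.imwrite("pics/w3.png",im[:,:,::-1])
print(st["time_s"],st["tcp_pos"],st["eef_rot"],proj(m,[.4788,-.159,.022]))
import json;json.dump({k:np.array(v).tolist() for k,v in m.items()},open("pics/w3.json","w"))
```

```text
8.45 [ 0.47931514 -0.15874952  0.13991774] [-1.79981707e+02  3.42604412e-02  1.77144089e+01] [[277.96553597 207.33828339]]
```

View pics/w3.png

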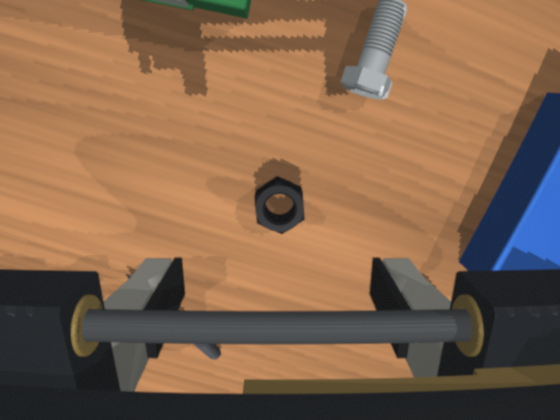

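Black nut at (279,205) as predicted, with its flats square to the jaws. Descending.

Call:
drive_tool(
  increments=[
    [[1,0.008,-0.004,0.5,0],[1,0.008,-0.004,0.8,0],[1,0.008,-0.004,1,0],[0,0.008,-0.004,1,0],[0,0.008,-0.004,1,0]],
  ],
)

```text
time_s: 9.12
tcp_pos: [0.4814, -0.1567, 0.0212]
eef_rot: [180.0, -0.1, 17.9]
contact_force: [-0.5, -0.0, 0.4]
gripper_width: 0.0728
gripper_force: 0.0
```

Call:
drive_tool(
  increments=[
    [[-1,0,0,0.04,0],[-1,0,0,0.04,0],[-1,0,0,0.04,0],[-1,0,0,0.04,0],[-1,0,0,0.04,0]],
  ],
)

```text
time_s: 9.75
tcp_pos: [0.4809, -0.1574, 0.0159]
eef_rot: [180.0, -0.0, 17.9]
contact_force: [-0.9, -1.1, 3.6]
gripper_width: 0.0357
gripper_force: 29.8
```

Call:
drive_tool(
  increments=[
    [[-1,0,0,0,0],[-1,0,0,0,0]],
  ],
)

```text
time_s: 10.0
tcp_pos: [0.4809, -0.1574, 0.0159]
eef_rot: [180.0, -0.0, 17.9]
contact_force: [-0.8, -0.9, 6.1]
gripper_width: 0.0359
gripper_force: 29.8
```

Call:
drive_tool(
  increments=[
    [[-1,0,0,-0.2,0],[-1,0,0,-0.5,0],[-1,0,0,-0.8,0],[-1,0,0,-0.8,0]],
  ],
)

```text
time_s: 10.5
tcp_pos: [0.4823, -0.1571, 0.114]
eef_rot: [179.9, -0.3, 17.9]
contact_force: [0.1, 0.9, -1.8]
gripper_width: 0.036
gripper_force: 29.8
```

Call:
drive_tool(
  increments=[
    [[-1,0.377,-0.8,0,0],[-1,0.377,-0.8,0,0]],
  ],
)

```text
time_s: 10.75
tcp_pos: [0.4936, -0.0509, 0.1106]
eef_rot: [-180.0, 0.1, 17.8]
contact_force: [0.8, -0.2, -1.5]
gripper_width: 0.0359
gripper_force: 29.8
```

Call:
drive_tool(
  increments=[
    [[-1,0.377,-0.8,0,0],[-1,0.377,-0.8,0,0]],
  ],
)

```text
time_s: 11.0
tcp_pos: [0.5073, 0.0553, 0.1105]
eef_rot: [-180.0, 0.1, 17.9]
contact_force: [1.1, -1.1, -1.1]
gripper_width: 0.0361
gripper_force: 29.8
```

Call:
drive_tool(
  increments=[
    [[-1,0.377,-0.8,0,0],[-1,0.377,-0.8,0,0]],
  ],
)

```text
time_s: 11.25
tcp_pos: [0.521, 0.1607, 0.1103]
eef_rot: [180.0, 0.1, 17.9]
contact_force: [0.8, -0.5, -1.0]
gripper_width: 0.0357
gripper_force: 29.8
```

Call:
drive_tool(
  increments=[
    [[-1,0.377,-0.8,0,0],[-1,0.377,-0.8,0,0]],
  ],
)

```text
time_s: 11.5
tcp_pos: [0.5346, 0.2659, 0.1101]
eef_rot: [180.0, 0.1, 17.9]
contact_force: [-1.0, 0.1, -1.1]
gripper_width: 0.0359
gripper_force: 29.8
```

Call:
drive_tool(
  increments=[
    [[-1,0.377,-0.8,0,0.055],[-1,0.377,-0.8,0,0.055],[-1,0.377,-0.8,0,0.055],[-1,0.377,-0.8,0,0.055],[-1,0.377,-0.8,0,0.055]],
  ],
)

```text
time_s: 12.12
tcp_pos: [0.5484, 0.3678, 0.111]
eef_rot: [180.0, 0.0, -2.0]
contact_force: [0.2, -0.1, -0.6]
gripper_width: 0.0358
gripper_force: 29.8
```

Call:
drive_tool(
  increments=[
    [[-1,0,0,0.3,0],[-1,0,0,0.6,0],[-1,0,0,0.74,0],[-1,0,0,0.76,0],[-1,0,0,0.76,0]],
  ],
)

```text
time_s: 12.75
tcp_pos: [0.5494, 0.3694, 0.0215]
eef_rot: [-179.9, -0.1, -1.9]
contact_force: [0.4, 0.4, -0.6]
gripper_width: 0.0359
gripper_force: 29.8
```

Call:
drive_tool(
  increments=[
    [[0.08,0,0,0,0],[0.08,0,0,0,0],[0.08,0,0,0,0]],
  ],
)

```text
time_s: 13.12
tcp_pos: [0.5489, 0.3693, 0.021]
eef_rot: [-180.0, -0.0, -1.9]
contact_force: [0.7, 0.0, -0.0]
gripper_width: 0.0473
gripper_force: 0.0
```

Call:
drive_tool(
  increments=[
    [[0.08,0,0,-0.2,0],[0.08,0,0,-0.6,0],[0.08,0,0,-1,0],[1,0,0,-1,0]],
  ],
)

```text
time_s: 13.62
tcp_pos: [0.5508, 0.3709, 0.1456]
eef_rot: [-179.6, -0.3, -1.9]
contact_force: [1.0, -0.3, 0.1]
gripper_width: 0.0526
gripper_force: 0.0
```

Run:
```python
from h import *
im=capture("top")[:,:,::-1];w=capture("wrist")[:,:,::-1]
m=camera_model("wrist");print(r.get_state()["tcp_pos"])
a=cv2.resize(im[140:260,80:240],None,fx=3,fy=3,interpolation=cv2.INTER_CUBIC)
b=cv2.resize(w[:360],(480,309)) 
c=np.zeros((360,780,3),np.uint8);c[:,:480]=a;c[:200,480:]=cv2.resize(w,(300,200));cv2.imwrite("pics/c4.png",c)
```

```text
[0.54870664 0.36920367 0.14113826]
```

View pics/c4.png

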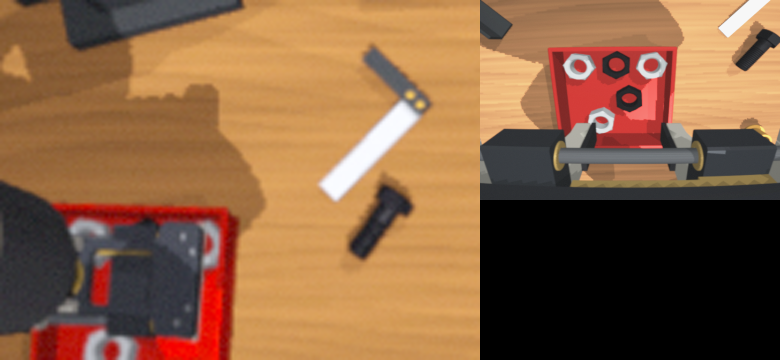

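Both loose nuts lie flat and apart in the red box: the black one at (628,98) and the bright one at (600,120) in the inset. Next is the black bolt.

Call:
drive_tool(
  increments=[
    [[0.3,0.314,0.733,0,0],[0,0.314,0.733,0,0]],
  ],
)

```text
time_s: 13.98
tcp_pos: [0.5829, 0.2776, 0.1387]
eef_rot: [179.9, 0.1, -2.0]
contact_force: [-0.5, -0.2, -0.0]
gripper_width: 0.0517
gripper_force: 0.0
```

Call:
drive_tool(
  increments=[
    [[-0.27,0.314,0.733,0,0.1],[-0.27,0.314,0.733,0,0.1],[-0.27,0.314,0.733,0,0.1],[-0.27,0.314,0.733,0,0.1],[-0.27,0.314,0.733,0,0.1]],
  ],
)

```text
time_s: 14.6
tcp_pos: [0.6175, 0.1901, 0.1389]
eef_rot: [179.9, 0.1, -37.9]
contact_force: [0.3, 0.8, -0.3]
gripper_width: 0.0322
gripper_force: 0.0
```

Run:
```python
from h import *
m=camera_model("wrist");st=r.get_state();im=capture("wrist")[:,:,::-1].copy();cv2.imwrite("pics/w5.png",im)
print(st["time_s"],st["tcp_pos"],st["eef_rot"],st["gripper_width"])
print(proj(m,[[.6179,.1908,.0134],[.6366,.1762,.013],[.5936,.2098,.0095]]))
import json;json.dump({k:np.array(v).tolist() for k,v in m.items()},open("pics/w5.json","w"))
```

```text
14.6 [0.61746878 0.19010102 0.13891283] [ 1.79874904e+02  5.40951216e-02 -3.79345807e+01] 0.032162411749132695
[[275.46968964 203.09654593]
 [275.45639615 172.1373026 ]
 [275.46729852 239.02446768]]
```

View pics/w5.png

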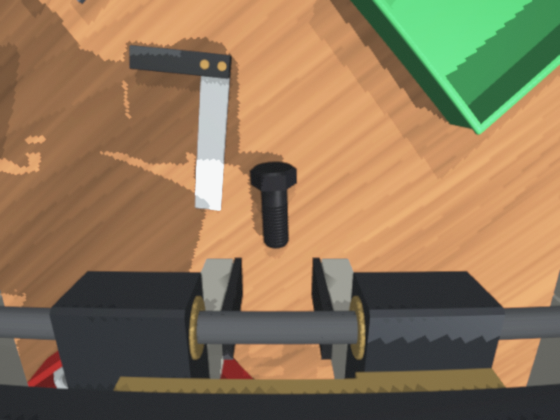

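The black bolt runs from (273,163) to (276,247), aligned with the jaws. The square's blade edge is at (220,210), about 40 mm to the side. With the jaws at 28 mm the finger backs reach 35 mm, so I'll grip 4 mm towards the thread.

Call:
drive_tool(
  increments=[
    [[-0.36,-0.033,-0.004,0.4,0],[-0.36,-0.033,-0.004,0.7,0],[-0.36,-0.033,-0.004,0.9,0],[-0.36,-0.033,-0.004,0.9,0],[-0.36,-0.033,-0.004,0.9,0]],
  ],
)

```text
time_s: 15.28
tcp_pos: [0.6158, 0.1938, 0.0331]
eef_rot: [-180.0, -0.0, -37.9]
contact_force: [0.6, 0.3, -0.5]
gripper_width: 0.0282
gripper_force: 0.0
```

Call:
drive_tool(
  increments=[
    [[-0.36,0,0,0.06,0],[-0.36,0,0,0.1,0],[-0.36,0,0,0.135,0],[-0.36,0,0,0.135,0]],
  ],
)

```text
time_s: 15.78
tcp_pos: [0.6151, 0.1933, 0.0158]
eef_rot: [180.0, 0.0, -37.9]
contact_force: [-0.3, -0.7, 0.7]
gripper_width: 0.0281
gripper_force: 0.0
```

Call:
drive_tool(
  increments=[
    [[-1,0,0,0,0],[-1,0,0,0,0],[-1,0,0,0,0],[-1,0,0,0,0]],
  ],
  squeeze=40,
)

```text
time_s: 16.27
tcp_pos: [0.6154, 0.1935, 0.0163]
eef_rot: [-180.0, -0.0, -37.9]
contact_force: [0.8, 0.3, 0.1]
gripper_width: 0.019
gripper_force: 39.8
```

Call:
drive_tool(
  increments=[
    [[-1,0,0,-0.2,0],[-1,0,0,-0.5,0],[-1,0,0,-0.9,0],[-1,0,0,-0.9,0]],
  ],
)

```text
time_s: 16.77
tcp_pos: [0.6174, 0.1945, 0.1285]
eef_rot: [-179.6, -0.2, -37.9]
contact_force: [0.8, 0.5, -1.6]
gripper_width: 0.019
gripper_force: 39.8
```

Call:
drive_tool(
  increments=[
    [[-1,0.456,0.838,0,0],[-1,0.456,0.838,0,0]],
  ],
)

```text
time_s: 17.02
tcp_pos: [0.5952, 0.0791, 0.1231]
eef_rot: [179.9, 0.1, -37.9]
contact_force: [0.6, -0.7, -1.3]
gripper_width: 0.0188
gripper_force: 39.8
```

Call:
drive_tool(
  increments=[
    [[-1,0.456,0.838,0,0],[-1,0.456,0.838,0,0]],
  ],
)

```text
time_s: 17.27
tcp_pos: [0.5765, -0.0344, 0.1233]
eef_rot: [179.9, 0.1, -38.0]
contact_force: [1.5, -0.2, -1.0]
gripper_width: 0.0191
gripper_force: 39.8
```

Call:
drive_tool(
  increments=[
    [[-1,0.456,0.838,0,0],[-1,0.456,0.838,0,0]],
  ],
)

```text
time_s: 17.52
tcp_pos: [0.5578, -0.1473, 0.1233]
eef_rot: [180.0, 0.1, -38.0]
contact_force: [0.6, -0.1, -0.7]
gripper_width: 0.019
gripper_force: 39.8
```

Call:
drive_tool(
  increments=[
    [[-1,0.456,0.838,0,0],[-1,0.456,0.838,0,0]],
  ],
)

```text
time_s: 17.77
tcp_pos: [0.5392, -0.2602, 0.1232]
eef_rot: [180.0, 0.1, -38.0]
contact_force: [1.7, 0.2, -1.2]
gripper_width: 0.0188
gripper_force: 39.8
```

Call:
drive_tool(
  increments=[
    [[-1,0.456,0.838,0,-0.097],[-1,0.456,0.838,0,-0.097],[-1,0.456,0.838,0,-0.097],[-1,0.456,0.838,0,-0.097],[-1,0.456,0.838,0,-0.097]],
  ],
)

```text
time_s: 18.4
tcp_pos: [0.5211, -0.3712, 0.123]
eef_rot: [-180.0, 0.1, -3.1]
contact_force: [-0.4, 0.4, -1.0]
gripper_width: 0.0192
gripper_force: 39.8
```

Run:
```python
from h import *
m=camera_model("wrist");st=r.get_state();im=capture("wrist")[:,:,::-1].copy()
print(st["time_s"],st["tcp_pos"],st["eef_rot"],st["gripper_width"],st["gripper_force"])
R=cv2.Rodrigues(np.array([0,0,np.radians(-3)]))[0];c=np.array([.545,-.403,0])
L=np.array([[-.075,-.075,.045],[.075,-.075,.045],[.075,.075,.045],[-.075,.075,.045]])@R.T+c
p=proj(m,L);print(p.round(0))
cv2.polylines(im,[p.astype(int)],True,(0,255,255),1);cv2.imwrite("pics/w6.png",im)
```

```text
18.4 [ 0.52107026 -0.37119996  0.12303273] [-1.79954765e+02  9.55293649e-02 -3.09748295e+00] 0.01924115619105072 39.79010224342346
[[431. 292.]
 [462.  59.]
 [198.  57.]
 [212. 293.]]
```

View pics/w6.png

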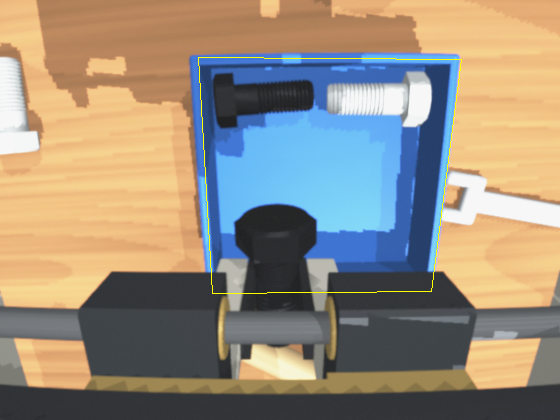

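The blue box overlay is within about 2 mm. The held bolt sits over the free floor and the stock bolts are at (265,98) and (380,98). Lowering.

Call:
drive_tool(
  increments=[
    [[-1,0,0,0.35,0],[-1,0,0,0.7,0],[-1,0,0,0.83,0],[-1,0,0,0.86,0],[-1,0,0,0.86,0]],
  ],
)

```text
time_s: 19.08
tcp_pos: [0.5227, -0.3716, 0.0221]
eef_rot: [180.0, -0.1, -3.0]
contact_force: [0.6, -0.2, -0.5]
gripper_width: 0.0188
gripper_force: 39.8
```

Call:
drive_tool(
  increments=[
    [[-0.4,0,0,0,0],[-0.4,0,0,0,0],[-0.4,0,0,0,0]],
  ],
)

```text
time_s: 19.45
tcp_pos: [0.5222, -0.3715, 0.0218]
eef_rot: [180.0, -0.1, -3.0]
contact_force: [0.2, 0.2, -0.0]
gripper_width: 0.0262
gripper_force: 0.0
```

Call:
drive_tool(
  increments=[
    [[-0.4,0,0,-0.2,0],[-0.4,0,0,-0.6,0],[-0.4,0,0,-1,0],[-0.4,0,0,-1,0],[-0.4,0,0,-1,0]],
  ],
)

```text
time_s: 20.08
tcp_pos: [0.5217, -0.3712, 0.1412]
eef_rot: [-180.0, -0.0, -3.0]
contact_force: [-0.1, 0.3, -1.5]
gripper_width: 0.0263
gripper_force: 0.0
```

Call:
drive_tool(
  increments=[
    [[-0.09,0.307,-0.769,0,0],[-0.09,0.307,-0.769,0,0]],
  ],
)

```text
time_s: 20.32
tcp_pos: [0.5632, -0.2795, 0.1394]
eef_rot: [-180.0, 0.1, -3.1]
contact_force: [0.3, 0.1, 0.2]
gripper_width: 0.0378
gripper_force: 0.0
```

Call:
drive_tool(
  increments=[
    [[-0.09,0.307,-0.769,0,0],[-0.09,0.307,-0.769,0,0],[-0.09,0.307,-0.769,0,0]],
  ],
)

```text
time_s: 20.7
tcp_pos: [0.6055, -0.1883, 0.1393]
eef_rot: [-180.0, 0.1, -2.8]
contact_force: [-0.6, -0.7, -1.0]
gripper_width: 0.04
gripper_force: 0.0
```

Run:
```python
from h import *
m=camera_model("wrist");st=r.get_state();im=capture("wrist")[:,:,::-1].copy();t=capture("top")[:,:,::-1]
print(st["time_s"],st["tcp_pos"],st["eef_rot"],st["gripper_width"])
print(proj(m,[[.605,-.1907,.0134],[.5773,-.1907,.0138],[.6353,-.1907,.009]]))
c=np.zeros((420,800,3),np.uint8);c[:,:560]=im;c[:240,560:]=cv2.resize(t[200:280,410:490],(240,240),interpolation=cv2.INTER_CUBIC);cv2.imwrite("pics/w7.png",c)
```

```text
20.7 [ 0.60553949 -0.1883375   0.13932294] [-1.79991440e+02  1.32564531e-01 -2.84029925e+00] 0.03997776461609889
[[280.71199557 203.37642291]
 [282.37186779 237.5389945 ]
 [278.75408805 162.7107263 ]]
```

View pics/w7.png

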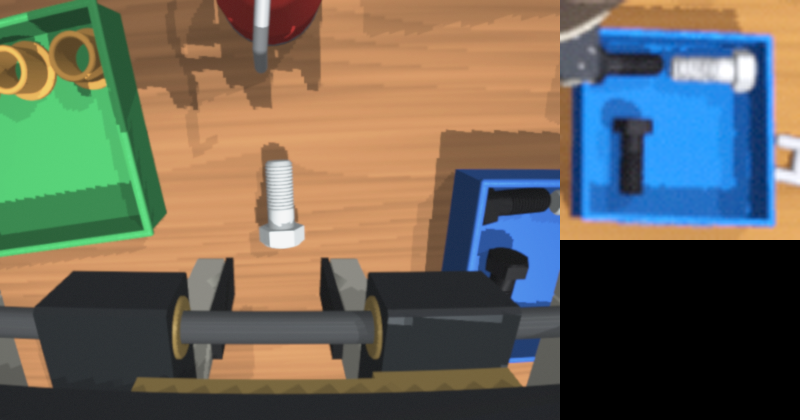

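The black bolt lies flat in the blue box. The bright bolt matches the prediction, axis (283,237) to (279,162), and the can's lever ends well beyond it. Picking it up.

Call:
drive_tool(
  increments=[
    [[-0.09,0,0.02,0.4,-0.007],[-0.09,0,0.02,0.7,-0.007],[-0.09,0,0.02,0.9,-0.007],[-0.3,0,0.02,0.9,-0.007],[-0.3,0,0.02,0.9,-0.007]],
  ],
)

```text
time_s: 21.42
tcp_pos: [0.6053, -0.1941, 0.0337]
eef_rot: [180.0, -0.0, -0.5]
contact_force: [-0.0, 0.1, -0.1]
gripper_width: 0.0313
gripper_force: 0.0
```

Call:
drive_tool(
  increments=[
    [[-0.3,0,0,0.06,0],[-0.3,0,0,0.1,0],[-0.3,0,0,0.135,0],[-0.3,0,0,0.135,0]],
  ],
)

```text
time_s: 21.92
tcp_pos: [0.6048, -0.1932, 0.0164]
eef_rot: [-180.0, 0.0, -0.5]
contact_force: [-0.2, -0.5, 0.2]
gripper_width: 0.031
gripper_force: 0.0
```

Call:
drive_tool(
  increments=[
    [[-1,0,0,0,0],[-1,0,0,0,0],[-1,0,0,0,0],[-1,0,0,0,0]],
  ],
)

```text
time_s: 22.42
tcp_pos: [0.6055, -0.1932, 0.0171]
eef_rot: [180.0, -0.1, -0.5]
contact_force: [1.1, 1.3, 1.8]
gripper_width: 0.0187
gripper_force: 39.8
```

Call:
drive_tool(
  increments=[
    [[-1,0,0,-0.2,0],[-1,0,0,-0.5,0],[-1,0,0,-0.9,0],[-1,0,0,-0.9,0]],
  ],
)

```text
time_s: 22.92
tcp_pos: [0.6072, -0.1937, 0.1288]
eef_rot: [180.0, -0.4, -0.5]
contact_force: [-0.2, 0.1, -1.6]
gripper_width: 0.0192
gripper_force: 39.8
```

Call:
drive_tool(
  increments=[
    [[-1,-0.234,0.659,0,0],[-1,-0.234,0.659,0,0]],
  ],
)

```text
time_s: 23.18
tcp_pos: [0.5742, -0.2738, 0.1236]
eef_rot: [-180.0, 0.1, -0.6]
contact_force: [-0.3, -0.7, -2.6]
gripper_width: 0.0188
gripper_force: 39.8
```

Call:
drive_tool(
  increments=[
    [[-1,-0.234,0.659,0,0],[-1,-0.234,0.659,0,0]],
  ],
)

```text
time_s: 23.42
tcp_pos: [0.5455, -0.3531, 0.1235]
eef_rot: [-180.0, 0.1, -0.7]
contact_force: [-0.2, -0.1, -1.5]
gripper_width: 0.0192
gripper_force: 39.8
```

Call:
drive_tool(
  increments=[
    [[-1,-0.234,0.659,0,0.007],[-1,-0.234,0.659,0,0.007],[-1,-0.234,0.659,0,0.007],[-1,-0.234,0.659,0,0.007]],
  ],
)

```text
time_s: 23.92
tcp_pos: [0.5188, -0.429, 0.1242]
eef_rot: [-180.0, 0.0, -3.0]
contact_force: [-0.2, -0.4, -2.0]
gripper_width: 0.0191
gripper_force: 39.8
```

Call:
drive_tool(
  increments=[
    [[-1,0,0,0.35,0],[-1,0,0,0.7,0],[-1,0,0,0.83,0],[-1,0,0,0.86,0],[-1,0,0,0.86,0]],
  ],
)

```text
time_s: 24.55
tcp_pos: [0.5198, -0.4299, 0.0229]
eef_rot: [179.9, -0.1, -3.0]
contact_force: [0.5, -0.3, -1.4]
gripper_width: 0.0193
gripper_force: 39.8
```

Call:
drive_tool(
  increments=[
    [[-0.4,0,0,0,0],[-0.4,0,0,0,0],[-0.4,0,0,0,0]],
  ],
)

```text
time_s: 24.92
tcp_pos: [0.5191, -0.43, 0.0224]
eef_rot: [180.0, -0.1, -3.0]
contact_force: [-0.4, -0.8, -0.0]
gripper_width: 0.0264
gripper_force: 0.0
```

Call:
drive_tool(
  increments=[
    [[-0.4,0,0,-0.2,0],[-0.4,0,0,-0.6,0],[-0.4,0,0,-1,0],[-0.4,0,0,-1,0]],
  ],
)

```text
time_s: 25.42
tcp_pos: [0.521, -0.4313, 0.147]
eef_rot: [179.8, -0.5, -3.0]
contact_force: [0.5, -0.4, -0.4]
gripper_width: 0.0261
gripper_force: 0.0
```

Call:
drive_tool(
  increments=[
    [[-0.4,-0.143,-0.988,0,0],[0.4,-0.143,-0.988,0,0]],
  ],
)

```text
time_s: 25.68
tcp_pos: [0.507, -0.3094, 0.1409]
eef_rot: [-180.0, 0.0, -3.1]
contact_force: [0.7, 0.1, -0.1]
gripper_width: 0.0319
gripper_force: 0.0
```

Call:
drive_tool(
  increments=[
    [[0.4,-0.143,-0.988,0,0],[0.4,-0.143,-0.988,0,0]],
  ],
)

```text
time_s: 25.92
tcp_pos: [0.4963, -0.1894, 0.1413]
eef_rot: [-180.0, 0.0, -3.0]
contact_force: [0.5, 0.4, 0.5]
gripper_width: 0.0509
gripper_force: 0.0
```

Call:
drive_tool(
  increments=[
    [[0.4,-0.143,-0.988,0,0],[0.4,-0.143,-0.988,0,0]],
  ],
)

```text
time_s: 26.18
tcp_pos: [0.4855, -0.07, 0.1415]
eef_rot: [-180.0, -0.0, -3.0]
contact_force: [1.6, 0.2, -0.8]
gripper_width: 0.0606
gripper_force: 0.0
```

Call:
drive_tool(
  increments=[
    [[0.4,-0.143,-0.988,0,0],[0.4,-0.143,-0.988,0,0]],
  ],
)

```text
time_s: 26.42
tcp_pos: [0.4746, 0.0493, 0.1416]
eef_rot: [-180.0, -0.0, -3.0]
contact_force: [1.9, 0.5, -1.0]
gripper_width: 0.0614
gripper_force: 0.0
```

Call:
drive_tool(
  increments=[
    [[0.4,-0.143,-0.988,0,0],[0.4,-0.143,-0.988,0,0],[0.4,-0.143,-0.988,0,0],[0.4,-0.143,-0.988,0,0]],
  ],
)

```text
time_s: 26.92
tcp_pos: [0.4638, 0.1666, 0.1412]
eef_rot: [180.0, 0.0, -3.0]
contact_force: [-0.1, -1.1, 0.9]
gripper_width: 0.061
gripper_force: 0.0
```

Run:
```python
from h import *
m=camera_model("wrist");st=r.get_state();im=capture("wrist")[:,:,::-1].copy();t=capture("top")[:,:,::-1]
print(st["time_s"],st["tcp_pos"],st["eef_rot"],st["gripper_width"])
print(proj(m,[[.4645,.1665,.03],[.4645,.1665,.0]]))
c=np.zeros((420,800,3),np.uint8);c[:,:560]=im;c[:240,560:]=cv2.resize(t[200:280,410:490],(240,240),interpolation=cv2.INTER_CUBIC);cv2.imwrite("pics/w8.png",c)
import json;json.dump({k:np.array(v).tolist() for k,v in m.items()},open("pics/w8.json","w"))
```

```text
26.925 [0.46384745 0.16663177 0.14116483] [ 1.79970780e+02  4.03290850e-02 -2.97155527e+00] 0.06104947536530942
[[277.61909037 208.18764509]
 [277.53032073 196.71061751]]
```

View pics/w8.png

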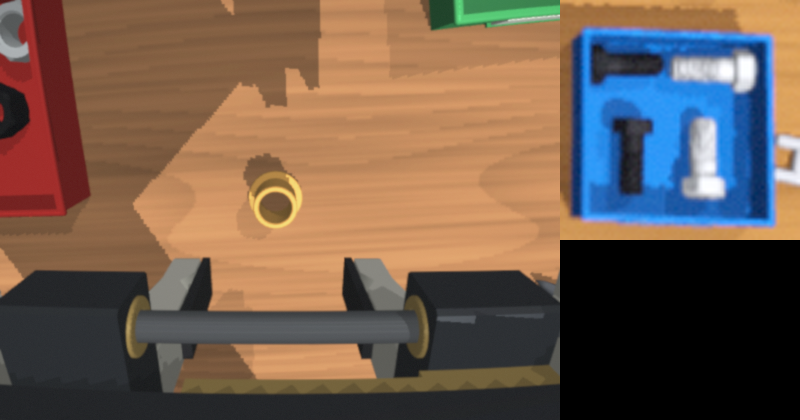

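Both bolts lie side by side in the blue box. The bush rim is at (276,207). Picking it up by the barrel, above the flange.

Call:
drive_tool(
  increments=[
    [[0.4,0.012,-0.01,0.4,0],[0.4,0.012,-0.01,0.8,0],[0.4,0.012,-0.01,0.98,0],[0.1,0.012,-0.01,0.98,0],[0.1,0.012,-0.01,0.98,0]],
  ],
)

```text
time_s: 27.65
tcp_pos: [0.4666, 0.1676, 0.0249]
eef_rot: [-180.0, -0.1, -3.1]
contact_force: [0.4, 0.8, 1.5]
gripper_width: 0.0497
gripper_force: 0.0
```

Call:
drive_tool(
  increments=[
    [[-1,0,0,0,0],[-1,0,0,0,0],[-1,0,0,0,0],[-1,0,0,0,0],[-1,0,0,0,0]],
  ],
  squeeze=30,
)

```text
time_s: 28.28
tcp_pos: [0.4662, 0.1681, 0.0248]
eef_rot: [-180.0, -0.1, -3.0]
contact_force: [-0.5, -0.9, 7.0]
gripper_width: 0.0308
gripper_force: 30.0
```

Call:
drive_tool(
  increments=[
    [[-1,0,0,-0.2,0],[-1,0,0,-0.5,0],[-1,0,0,-0.9,0],[-1,0,0,-0.9,0],[-1,0,0,-0.9,0]],
  ],
)

```text
time_s: 28.9
tcp_pos: [0.4653, 0.1677, 0.1317]
eef_rot: [-180.0, 0.0, -3.0]
contact_force: [-0.1, 0.0, -1.2]
gripper_width: 0.0309
gripper_force: 30.0
```

Call:
drive_tool(
  increments=[
    [[-1,0.76,0.745,0,0],[-1,0.76,0.745,0,0],[-1,0.76,0.745,0,0]],
  ],
)

```text
time_s: 29.28
tcp_pos: [0.5531, 0.0706, 0.1296]
eef_rot: [179.9, 0.2, -3.3]
contact_force: [-0.6, 0.3, -1.7]
gripper_width: 0.0311
gripper_force: 30.0
```

Call:
drive_tool(
  increments=[
    [[-1,0.76,0.745,0,-0.022],[-1,0.76,0.745,0,-0.022],[-1,0.76,0.745,0,-0.022],[-1,0.76,0.745,0,-0.022]],
  ],
)

```text
time_s: 29.78
tcp_pos: [0.6373, -0.0205, 0.13]
eef_rot: [180.0, 0.2, 4.8]
contact_force: [-0.2, 0.1, -1.3]
gripper_width: 0.0309
gripper_force: 30.0
```

Run:
```python
from h import *
m=camera_model("wrist");st=r.get_state();im=capture("wrist")[:,:,::-1].copy()
print(st["time_s"],st["tcp_pos"],st["eef_rot"],st["gripper_width"],st["gripper_force"])
R=cv2.Rodrigues(np.array([0,0,np.radians(5.5)]))[0];c=np.array([.663,-.018,0])
L=np.array([[-.075,-.075,.045],[.075,-.075,.045],[.075,.075,.045],[-.075,.075,.045]])@R.T+c
p=proj(m,L);print(p.round(0))
cv2.polylines(im,[p.astype(int)],True,(0,0,255),1);cv2.imwrite("pics/w9.png",im)
```

```text
29.775 [ 0.6373401  -0.02049746  0.12998544] [179.99489319   0.19282972   4.82248198] 0.030853992105703543 29.99985158443451
[[386. 286.]
 [404.  57.]
 [147.  60.]
 [171. 288.]]
```

View pics/w9.png

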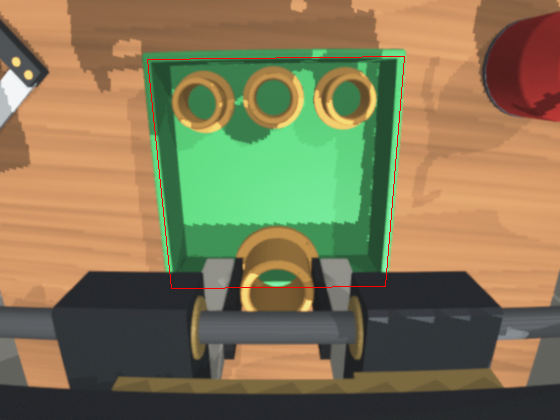

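The green box matches the overlay within about 4 mm. The held bush is over free floor, clear of the stock bushes in the top row. Lowering.

Call:
drive_tool(
  increments=[
    [[-1,0.02,0,0.35,0],[-1,0.02,0,0.7,0],[-1,0.02,0,0.82,0],[-1,0.02,0,0.845,0],[-1,0.02,0,0.845,0]],
  ],
)

```text
time_s: 30.45
tcp_pos: [0.6418, -0.0196, 0.032]
eef_rot: [-180.0, -0.1, 4.9]
contact_force: [-0.4, 0.1, -0.7]
gripper_width: 0.031
gripper_force: 30.0
```

Call:
drive_tool(
  increments=[
    [[0,0,0,0,0],[0,0,0,0,0],[0,0,0,0,0]],
  ],
)

```text
time_s: 30.82
tcp_pos: [0.6413, -0.0201, 0.0312]
eef_rot: [-180.0, -0.1, 4.9]
contact_force: [-0.5, -0.6, 0.8]
gripper_width: 0.0436
gripper_force: 0.0
```

Call:
drive_tool(
  increments=[
    [[0,0,0,-0.2,0],[0,0,0,-0.6,0],[0,0,0,-1,0],[0,0,0,-1,0]],
  ],
)

```text
time_s: 31.32
tcp_pos: [0.6436, -0.0199, 0.1557]
eef_rot: [-180.0, -0.5, 4.9]
contact_force: [-0.3, -0.1, -0.8]
gripper_width: 0.0435
gripper_force: 0.0
```

Call:
drive_tool(
  increments=[
    [[0,-0.9,0,-0.5,0],[0,-0.9,0,-0.5,0],[0,-0.9,0,-0.5,0],[0,-0.9,0,-0.5,0]],
  ],
)

```text
time_s: 31.82
tcp_pos: [0.5334, -0.0293, 0.2107]
eef_rot: [-180.0, -0.1, 4.9]
contact_force: [-0.4, -0.9, -0.4]
gripper_width: 0.0439
gripper_force: 0.0
```

Call:
drive_tool(
  increments=[
    [[0,-0.8,0,0,0],[0,-0.8,0,0,0],[0,-0.8,0,0,0],[0,-0.8,0,0,0]],
  ],
)

```text
time_s: 32.33
tcp_pos: [0.4386, -0.0373, 0.2102]
eef_rot: [180.0, 0.0, 4.9]
contact_force: [0.6, 0.6, -0.0]
gripper_width: 0.0437
gripper_force: 0.0
```

Run:
```python
from h import *
t=capture("top")[:,:,::-1];s=capture("scene")[:,:,::-1];print(r.get_state()["time_s"])
c=np.zeros((600,800,3),np.uint8);c[:300,:]=cv2.resize(t[110:290,80:490],(800,300),interpolation=cv2.INTER_CUBIC)
c[300:]=cv2.resize(s[120:350,180:520],(800,300),interpolation=cv2.INTER_CUBIC);cv2.imwrite("pics/f.png",c)
```

```text
32.425
```

View pics/f.png

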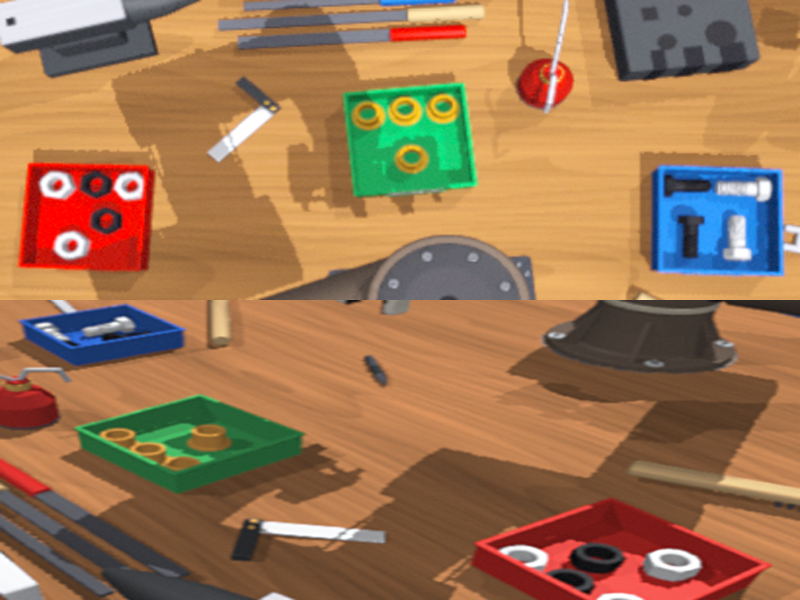

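All five pieces lie flat in their boxes: nuts at (107,221) and (70,245), bolts at (690,235) and (736,238), and the bush upright at (411,158). The try square at (245,118) and the oil can at (547,83) are undisturbed, so I'm handing in the job.

```bash
python3 -c "
from plant import job
print(job.close_job())"
```

```text
the job is handed in; nothing more can be done
None
```

The job is handed in at about 32 s: both nuts, both bolts and the bush lie flat on the floors of their boxes, and the try square and oil can look undisturbed in the final picture.

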